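# Test and reset the stop button of the lab bench's sockets

### The job

Before class, test the stop button on the control box for the bench sockets: push the winged mushroom-shaped button down until it latches and stays in by itself with your hand off it, then turn it clockwise, as its arrows show, by pushing sideways against a wing until it springs right back out, let it go, and finally press the round start button at the other end of the box all the way in and let it come out again. Fingertips are enough: nothing needs gripping or picking up, and everything else on the bench stays where it is.

Things in the scene. Friction and masses are not known exactly. Their poses are not given: they have to be found in the camera images.
- control_box: Grey control box screwed to the bench, cover up: 120 (own x) by 220 (own y) by 80 mm high. Origin: centre of its underside; z up. Its long side lies within 23 degrees of world y. On the cover: axis of the stop button at x 0, y +55 mm; start button at x -25, y -65 mm; at x +30, y -65 mm a small domed lamp (30 mm across, 15 mm high) that does nothing.
- mushroom: Head of the stop button: dark dome 49 mm across with three grip wings 120 degrees apart, like a three-armed hand knob. Origin: top centre of the dome, 42 mm above the cover (122 above the bench) when out; z up. One wing lies along its own +x (towards the box's +y end when not turned). Beneath is only a stem in a steel bezel, 40 mm across, 8 mm high. It moves and turns with the button.
- wing_end (a point): Point in the wing that lies along the mushroom's own +x, 30 mm from the axis and 15 mm below the dome's top, half-way up the wing. Each wing is 14 mm wide with parallel upright flanks, 14 mm high (8 to 22 mm below the dome's top) and ends 35 mm from the axis; between wings the dome's side is 24.5 mm from the axis, so a fingertip can stand over the cover beside a wing.
- stop_press (a joint): How far the stop button is pushed in, in m: 0 out, 0.0085 fully in. It takes about 6 N to start and 10 to 12 N to pass the latch and reach the end; let go after that it stays in by itself at about 0.0067. It latches only if not twisted while pushed, and comes out only by twisting.
- stop_turn (a joint): Twist of the stop button, in rad, growing clockwise seen from above: 0 at rest, end stop at 0.75. A light spring (0.03 to 0.09 N m, plus up to 0.03 from the latch) turns it back to 0 when let go. When latched, a twist of about 0.3 to 0.4 frees it and the head springs up; 0.6 is sure.
- start_button (a joint): How far the start button is pushed in, in m: 0 out, 0.006 fully in. It springs back out when let go; fully in takes about 5 N.
- start_button_top (a point): Centre of the top of the start button, a plain round pale push button 28 mm across in a round steel housing 44 mm across and 12 mm high. Its top is 22 mm above the cover (102 mm above the bench) when out, and moves down with it.
- marker_cup: White tub 100 mm across and 110 mm high full of markers (150 mm high in all), loose, to the right. Origin under its centre.
- headphones: Headphones lying down, about 130 by 180 mm, 66 mm high, loose, to the right. Origin on the bench amid them.
- petri_dish: Closed petri dish, 92 mm across, 17 mm high, loose, just behind the box. Origin under its centre.
- slide_box: Flat slide box, 91 by 83 mm, 33 mm high, loose, beside the mushroom's end of the box. Origin under its centre.
- specimen_jar: Small brown glass jar with a dark cap, 44 mm across, 60 mm high, loose, beside the start button's end of the box. Origin under its centre.
- marker_pen: Marker pen lying on the bench in front of the box, 136 mm long along its y, 16 mm thick, loose. Origin under its middle.

How it is judged (in metres and radians):
On the way, in this order (a step that is already met when the one before it is completed fails the run):
1. the stop button is latched in and stays in by itself, nothing touching it (value of joint stop_press above 0.005 m and contact force between each of the fingers, the arm and mushroom below 0.3 N), for 0.2 s.
2. the stop button, twisted free, is fully out again (value of joint stop_press below 0.0015 m), for 0.1 s.
3. the start button is pressed in with the stop button out (value of joint start_button above 0.0045 m and value of joint stop_press below 0.0015 m), for 0.1 s.
At the end, for the whole second after the job is handed in: The stop button is out (within 1.5 mm) and turned back (within 0.12 rad), the start button is out (within 1.5 mm), and every loose thing is within 20 mm of where it stood (value of joint each of stop_press, start_button below 0.0015 m and value of joint stop_turn below 0.12 rad and distance of each of marker_cup, headphones, petri_dish, slide_box, specimen_jar, marker_pen from where it was at the start of the episode below 0.02 m); the robot touches nothing.
It fails at once if a loose bystander is picked up or shifted by more than 20 mm (distance of any of marker_cup, headphones, petri_dish, slide_box, specimen_jar, marker_pen from where it was at the start of the episode above 0.02 m).
It also fails if it takes over 51 s, if anything falls off the work surface, if the arm or the gripper's body presses on something with over 40 N, if the wrist force passes 120 N, or if a joint passes its speed limit or range.

### The arm

A 7-joint arm with a two-finger parallel gripper is mounted at the origin on the work surface. World frame = base frame: x ahead of the robot, y to its left, z up, the work surface at z = 0. Lengths are in m, angles in degrees, forces in N, time in s.
With the tool pointing down it reaches from about 0.4 to 0.9 m from the base axis. Payload 5.5 kg.
Tool frame: the origin (TCP) lies midway between the tips of the shut fingers; the grasp point (between the pads) lies arm.grip_point_offset behind it (arm.grip_point_offset is the distance from the TCP to the grasp point, in m); z points along the fingers, y is the line along which they close (so a half turn about z gives the same grasp; the last joint's range is limited). The gripper opens to 92 mm and grips with 3 to 60 N. Pads are 19 mm wide; open, the fingers measure 130 mm over their backs; the gripper's body (75 mm by 190 mm) begins 47 mm behind the grasp point.
Start: joints at [-57.857, 28.699, -24.465, 88.831, 12.651, 65.22, -12.049], TCP at [0.191, 0.621, 0.227] pointing down, gripper open.
Joint ranges: [-164.97, 164.97], [-17.58, 116.51], [-87.97, 89.64], [11.32, 138.91], [-80.73, 260.73], [10.89, 115.49], [-147.41, 147.41]. Speed limits (degrees/s): [147.25, 147.25, 180, 180, 180, 180, 180].

### API

Orientations are given as [roll, pitch, yaw] about the fixed x, y, z axes, in that order (R = Rz(yaw) Ry(pitch) Rx(roll)).
In Python, from workcell import arm gives the robot as it stands.
- The arm moves only by the shell command python3 -m jog 'ROWS'. ROWS is JSON, a list of rows, each a list of 3 entries, a list of its own where there are three numbers: the shift along the tool's x, y, z in m, then the turn, a rotation vector about the tool's x, y, z in rad, then the finger opening in m, from 0 to 0.0918. A call has 1 to 12 rows; each row shifts and turns the commanded pose from where the row before left it, along the tool's axes as they then stand; what a row does not reach is not made up. A row lasts 1/10 s, in which the tool goes at most 50 mm and 8.59 degrees, less where a joint would pass 70% of its speed; a pose out of reach is approached as far as the arm can. A call is refused whole if a number of a shift passes 0.05 or a number of a turn 0.15, either way. A call with a gripper value outside its range is refused whole. The fingers move at their own pace and stop on an object; the grip force is fixed at half the most. Time passes only in rows, so rows that do not move let the fingers close. It gives the time, the measured TCP pose, the force, the opening and the grip force at its end, in the units of the state.
- arm.observe(): the state, without advancing time (a new reading comes with each control period).
- arm.grab_frame(name): name is "scene" or "top" or "wrist"; returns a dict with "img" (480x640x3 uint8, red, green, blue), "camera_matrix" (3x3 intrinsics, pixels), "R" (3x3) and "t" (3): a world point X has camera coordinates R X + t. Camera axes: x right, y down, z forward; pixel columns grow to the right and rows downward; lengths in m; the calibration is good to about 2 mm. A picture is of the moment at which its call begins. There is no depth.
- arm.finish_job(): hands the job in; it is judged then, once.
The state is a dict: "time": time; "qpos": joint angles; "qvel": joint speeds; "joint_torque": joint torques, N m; "tool_pos": TCP position; "ee_rot": TCP orientation; "contact_force": force on the tool from outside, world axes, zero at the start; "wrist_torque": the same for the moment, N m; "width": finger opening in m; "grip_force": force on a finger pad.
Only numpy, scipy, OpenCV 4.12 (cv2) and the standard library are available. Lean on these libraries where they do the work, as an engineer would, in place of code of your own. Each camera call takes 0.05 s, during which the arm holds its last target. There are 200 camera calls.

## Working session

There is one attempt and no reset: what is moved stays moved. The work goes in short steps, Python scripts to look and compute and a shell command to move; the robot and the scene stay as the last step left them, time stands still between calls to the robot, and variables do not carry over. Pictures are saved under pics/ and viewed, at most 10 in all, crops included, and the job is handed in when it is done.

```bash
mkdir -p pics
python3 - <<'E'
from workcell import arm
import cv2,pickle
s=arm.observe();print({k:s[k] for k in('time','tool_pos','ee_rot','contact_force','width')},arm.grip_point_offset)
d={}
for n in('scene','top'):
    f=arm.grab_frame(n);d[n]=f;cv2.imwrite(f'pics/{n}0.png',f['img'][:,:,::-1])
    print(n,f['camera_matrix'],f['R'],f['t'])
pickle.dump(d,open('f0.pkl','wb'))
E
```

```text
{'time': 0.0, 'tool_pos': array([0.19056466, 0.6206957 , 0.22563835]), 'ee_rot': array([-1.79885347e+02, -4.15467220e-03,  1.62939523e+02]), 'contact_force': array([-0.37411136, -0.6216038 ,  0.67008956]), 'width': 0.09153952546388308} 0.0188
scene [[472.14671179   0.         320.73439602]
 [  0.         472.14671179 225.02540362]
 [  0.           0.           1.        ]] [[ 0.48702139  0.87331449  0.01148774]
 [ 0.61525316 -0.33371342 -0.71421209]
 [-0.61989815  0.35490443 -0.69983507]] [-0.19940505 -0.29126571  1.53290808]
top [[477.57115918   0.         313.05459385]
 [  0.         477.57115918 242.19218291]
 [  0.           0.           1.        ]] [[ 0.00133414 -0.99984477 -0.01756849]
 [-0.98465389  0.00175248 -0.1745097 ]
 [ 0.1745134   0.0175317  -0.98449871]] [-0.05829649  0.56204703  1.07350991]
```

View pics/top0.png

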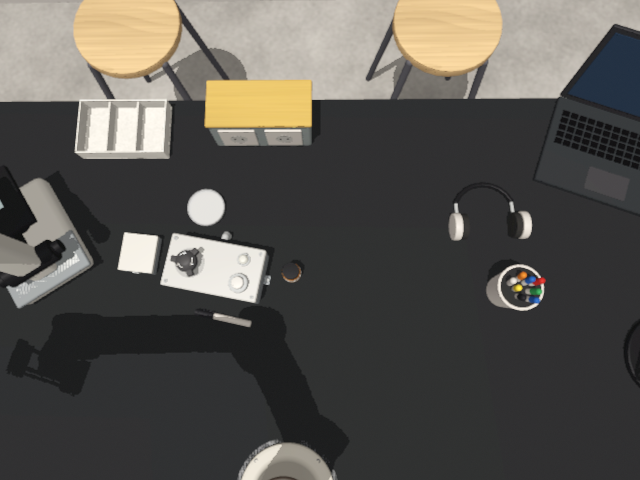

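View pics/scene0.png

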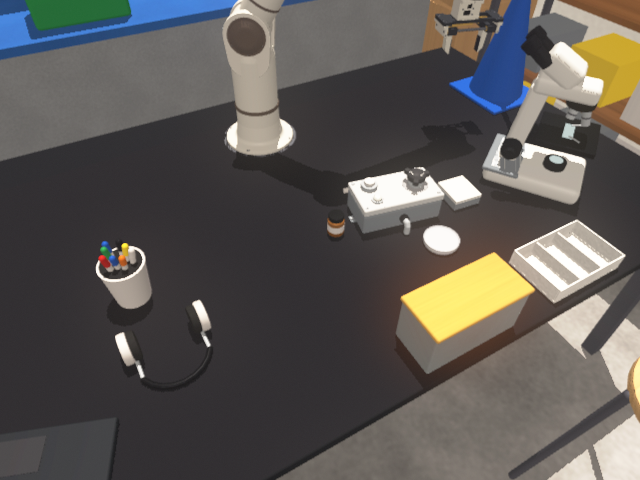

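Top view: the box spans about (162–268, 235–302), with the mushroom at (186,262), the start button at (238,283) and the lamp at (243,259). I'll enlarge this area and measure.

```bash
cat > h.py <<'E'
import numpy as np,cv2,pickle
def ray(f,u,v,z):
    K,R,t=f['camera_matrix'],f['R'],f['t']
    d=R.T@np.linalg.inv(K)@[u,v,1]; c=-R.T@t
    return c+d*(z-c[2])/d[2]
def proj(f,X):
    p=f['camera_matrix']@(f['R']@np.array(X)+f['t']);return p[:2]/p[2]
E
python3 - <<'E'
from h import *
d=pickle.load(open('f0.pkl','rb'))
f=d['top'];im=f['img']
g=cv2.cvtColor(im,cv2.COLOR_RGB2GRAY)
m=np.zeros_like(g);m[228:310,155:275]=(g[228:310,155:275]>110)*255
m=cv2.morphologyEx(m,cv2.MORPH_OPEN,np.ones((7,7)))
c=max(cv2.findContours(m,0,2)[0],key=cv2.contourArea)
r=cv2.minAreaRect(c);b=cv2.boxPoints(r);W=np.array([ray(f,*p,0.08) for p in b]);print(r,W.round(4), [np.linalg.norm(W[i]-W[i-1]) for i in range(4)])
a=cv2.resize(im[228:310,155:275],None,fx=5,fy=5,interpolation=2)
g2=d['scene']['img'][160:235,335:455]
b=cv2.resize(g2,None,fx=5,fy=5,interpolation=2)[:,:600]
cv2.imwrite('pics/crop.png',np.vstack([a[:,:,::-1],b[:,:,::-1]])[:785])
o=np.vstack([a,b]);o=cv2.resize(o,None,fx=.75,fy=.75);print(o.shape);cv2.imwrite('pics/crop.png',o[:,:,::-1])
E
```

```text
((212.9789276123047, 267.10882568359375), (98.30465698242188, 54.37793731689453), 10.954063415527344) [[0.4601 0.2881 0.08  ]
 [0.5831 0.2713 0.08  ]
 [0.5392 0.0475 0.08  ]
 [0.4182 0.0684 0.08  ]] [np.float64(0.22364891000777468), np.float64(0.12424311361167933), np.float64(0.22806155226693162), np.float64(0.12278532342181325)]
(589, 450, 3)
```

View pics/crop.png

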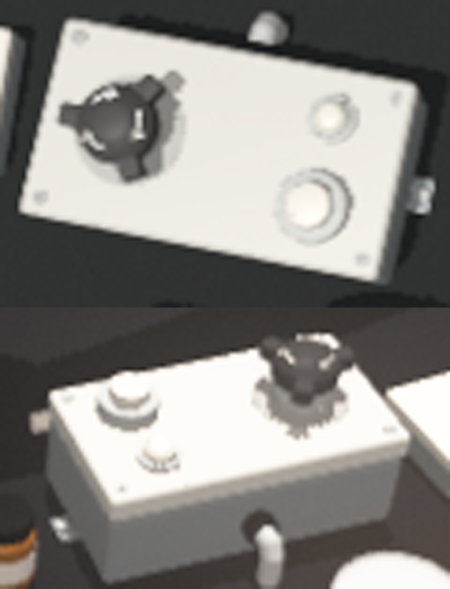

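The crop shows the mushroom dome centred near pixel (186.5,260), with its own +x wing pointing left (+y). The start button is near (237.7,282).

Run:
```python
from h import *
from workcell import arm
from scipy.spatial.transform import Rotation as Ro
d=pickle.load(open('f0.pkl','rb'));f=d['top'];s=d['scene']
c=np.array([.5002,.1688]);yb=np.array([.192,.981]);xb=np.array([.981,-.192])
M=c+.055*yb;S=c-.065*yb-.025*xb
print('box-pred',M,S)
print('top rays',ray(f,118/3.75+155,120/3.75+228,.118),ray(f,310/3.75+155,202/3.75+228,.102))
print('scene rays',ray(s,305/3.75+335,(355-307.5)/3.75+160,.120),ray(s,131/3.75+335,(382-307.5)/3.75+160,.102))
# sub-pixel dark head / bright start centroid in top
g=cv2.cvtColor(f['img'],cv2.COLOR_RGB2GRAY)
m=np.uint8(g[240:285,168:207]<75);n,l,st,ce=cv2.connectedComponentsWithStats(m)
for i in range(1,n):
    if st[i,4]>30: print('dark',st[i],ce[i]+[168,240],ray(f,*(ce[i]+[168,240]),.112))
o=arm.observe();R=Ro.from_euler('xyz',o['ee_rot'],degrees=True)
print('tool shift for world dy=-.4,',R.inv().apply([0,-.4,0]),'dx=.3',R.inv().apply([.3,0,0]))
```

```text
box-pred [0.51076  0.222755] [0.463195 0.109835]
top rays [0.51050996 0.21873505 0.118     ] [0.46383218 0.10723066 0.102     ]
scene rays [0.51430067 0.22006661 0.12      ] [0.46434512 0.11285902 0.102     ]
dark [18 11 13 24 91] [192.76923077 259.6043956 ] [0.51221333 0.20648894 0.112     ]
tool shift for world dy=-.4, [-0.11733155 -0.38240404  0.0006769 ] dx=.3 [-2.86803478e-01  8.79984902e-02 -1.75005229e-04]
```

```bash
python3 -m jog '[[[0.014,-0.046,-0.01],[0,0,-0.1],0],[[0.014,-0.046,0],[0,0,0],0],[[0.014,-0.046,0],[0,0,0],0],[[0.014,-0.046,0],[0,0,0],0],[[0.014,-0.046,0],[0,0,0],0],[[0.014,-0.046,0],[0,0,0],0],[[0,0,0],[0,0,0],0]]'
```

```text
time: 0.8
tool_pos: [0.048, 0.3633, 0.2354]
ee_rot: [-179.7, 0.2, 168.8]
contact_force: [0.4, 0.7, 1.0]
width: 0.0402
grip_force: 0.0
```

```bash
python3 -m jog '[[[-0.048,-0.005,0],[0,0,0],0],[[-0.048,-0.005,0],[0,0,0],0],[[-0.048,-0.005,0],[0,0,0],0],[[-0.048,-0.005,0],[0,0,0],0],[[-0.048,-0.005,0],[0,0,0],0],[[-0.048,-0.005,0],[0,0,0],0],[[-0.048,-0.005,0],[0,0,0],0],[[-0.048,-0.005,0],[0,0,0],0],[[-0.048,-0.005,0],[0,0,0],0],[[-0.048,-0.005,0],[0,0,0],0],[[0,0,0],[0,0,0],0],[[0,0,0],[0,0,0],0]]'
python3 - <<'E'
from h import *
from workcell import arm
o=arm.observe();print(o['tool_pos'],o['ee_rot'])
f=arm.grab_frame('wrist');pickle.dump(f,open('w1.pkl','wb'));im=f['img'].copy()
for p in ([.5115,.221,.122],[.464,.110,.102]): 
    u=proj(f,p);print(u);cv2.circle(im,tuple(int(x) for x in u),2,(255,0,0),-1)
cv2.imwrite('pics/w1.png',im[:,:,::-1])
E
```

```text
time: 2.0
tool_pos: [0.5115, 0.2254, 0.2356]
ee_rot: [-179.9, -0.1, 168.5]
contact_force: [-0.2, 0.8, -0.3]
width: 0.0006
grip_force: 0.0
[0.51151729 0.22542904 0.23558165] [-1.79928769e+02 -7.94166549e-02  1.68520507e+02]
[312.59359686 240.10013616]
[170.67298938 205.25739351]
```

View pics/w1.png

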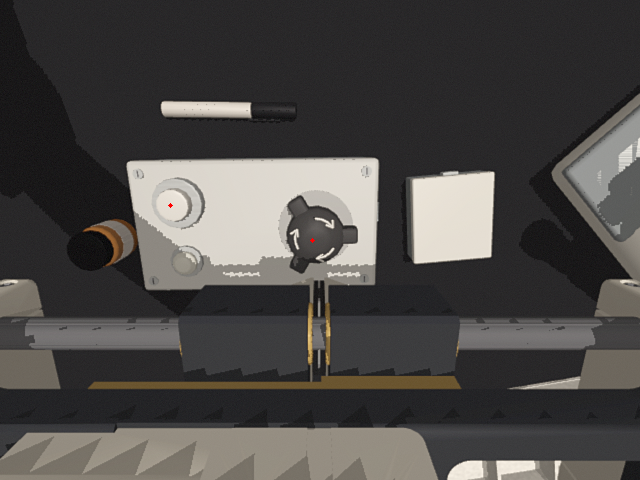

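Run:
```python
from h import *
f=pickle.load(open('w1.pkl','rb'))
for p,z in(((316,235),.122),((315,234),.115),((172,204.5),.102),((357,234.5),.107)):print(ray(f,*p,z))
a,b=ray(f,128,162,.08),ray(f,378,158,.08);c=ray(f,146,290,.08);e=ray(f,375,286,.08)
print(a,b,c,e,(a+b+c+e)/4)
g=cv2.cvtColor(f['img'],cv2.COLOR_RGB2GRAY)
m=np.uint8(g[190:256,275:365]<90);n,l,st,ce=cv2.connectedComponentsWithStats(m)
for i in range(1,n):
    if st[i,4]>300:
        mm=np.uint8(l==i);dt=cv2.distanceTransform(mm,2,5);v,_=cv2.minMaxLoc(dt)[1],0;k=cv2.minMaxLoc(dt)[3];print('disc',v,k[0]+275,k[1]+190,st[i])
t=np.array([.5115,.2254,.2356]);y=np.array([.199,.980,0])
for q in(-.019,0,.019):
    print(proj(f,t+q*y),proj(f,t+q*y+[0,0,.066]))
```

```text
[0.50793966 0.22448983 0.122     ]
[0.50868652 0.22344867 0.115     ]
[0.46361068 0.1112764  0.102     ]
[0.51798971 0.25724655 0.107     ]
[0.42224949 0.07551145 0.08      ] [0.46177522 0.28812255 0.08      ] [0.53929384 0.0518498  0.08      ] [0.57847789 0.26705199 0.08      ] [0.50044911 0.17063395 0.08      ]
disc 12.5906982421875 311 244 [  12    6   70   60 2450]
[278.03358245 299.34247228] [253.59504383 391.15213582]
[317.32589061 299.3971052 ] [316.26922201 391.25618384]
[356.62726708 299.45175073] [378.96647559 391.36027016]
```

```bash
python3 -m jog '[[[0.0015,-0.001,0.03],[0,0,-0.015],0],[[0,0,0.03],[0,0,0],0],[[0,0,0.03],[0,0,0],0],[[0,0,0.012],[0,0,0],0],[[0,0,0.003],[0,0,0],0],[[0,0,0.003],[0,0,0],0],[[0,0,0.002],[0,0,0],0],[[0,0,0],[0,0,0],0]]'
```

```text
time: 2.85
tool_pos: [0.5098, 0.2261, 0.1277]
ee_rot: [179.9, 0.1, 169.5]
contact_force: [0.3, -0.3, -0.9]
width: 0.0007
grip_force: 0.0
```

```bash
python3 -m jog '[[[0,0,0.003],[0,0,0],0],[[0,0,0.002],[0,0,0],0],[[0,0,0.002],[0,0,0],0],[[0,0,0.002],[0,0,0],0],[[0,0,0.002],[0,0,0],0],[[0,0,0],[0,0,0],0],[[0,0,0],[0,0,0],0]]'
```

```text
time: 3.55
tool_pos: [0.5094, 0.2258, 0.1159]
ee_rot: [180.0, 0.0, 169.5]
contact_force: [0.5, 0.1, 0.5]
width: 0.0003
grip_force: 0.4
```

```bash
python3 -m jog '[[[0,0,0.001],[0,0,0],0],[[0,0,0.001],[0,0,0],0],[[0,0,0],[0,0,0],0],[[0,0,0],[0,0,0],0]]'
python3 - <<'E'
from h import *
from workcell import arm
o=arm.observe();print(o['tool_pos'],o['contact_force'],o['wrist_torque'])
f=arm.grab_frame('scene');t=arm.grab_frame('wrist')
a=cv2.resize(f['img'][120:220,340:480],None,fx=4,fy=4,interpolation=2);b=t['img'][130:330,180:460]
b=cv2.resize(b,(560,400))
cv2.imwrite('pics/p1.png',np.vstack([a,b])[:600,:,::-1])
E
```

```text
time: 3.95
tool_pos: [0.5096, 0.2259, 0.1145]
ee_rot: [180.0, 0.0, 169.5]
contact_force: [-1.1, -0.5, 7.1]
width: 0.0006
grip_force: 3.8
[0.5095812  0.22594556 0.11445752] [-1.10085258 -0.47937071  7.10633202] [-0.18143676  0.26694561  0.05070661]
```

View pics/p1.png

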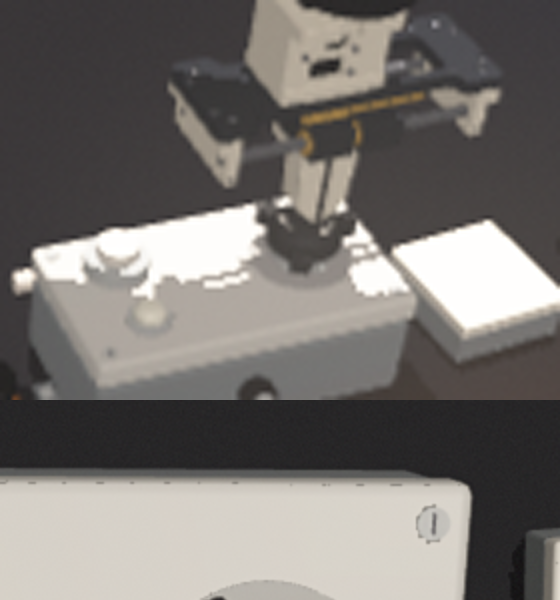

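The scene crop shows the shut fingertips standing on the dome. Force has begun at 7 N, so I'll keep pressing.

```bash
python3 -m jog '[[[0,0,0.001],[0,0,0],0],[[0,0,0.001],[0,0,0],0],[[0,0,0.001],[0,0,0],0],[[0,0,0],[0,0,0],0],[[0,0,0],[0,0,0],0]]'; python3 -m jog '[[[0,0,0.001],[0,0,0],0],[[0,0,0.001],[0,0,0],0],[[0,0,0.001],[0,0,0],0],[[0,0,0],[0,0,0],0],[[0,0,0],[0,0,0],0]]'
```

```text
time: 4.55
tool_pos: [0.51, 0.2262, 0.1135]
ee_rot: [179.9, 0.1, 169.5]
contact_force: [-5.8, -2.4, 21.3]
width: 0.0003
grip_force: 11.0
time: 5.05
tool_pos: [0.5105, 0.2265, 0.1131]
ee_rot: [179.9, 0.2, 169.5]
contact_force: [-11.5, -5.2, 41.2]
width: 0.0007
grip_force: 20.7
```

The head has bottomed out at TCP z 0.1135, which is 8.5 mm in. I'll lift straight off.

```bash
python3 -m jog '[[[0,0,-0.004],[0,0,0],0],[[0,0,-0.006],[0,0,0],0],[[0,0,-0.02],[0,0,0],0],[[0,0,-0.02],[0,0,0],0],[[0,0,-0.02],[0,0,0],0],[[0,0,0],[0,0,0],0],[[0,0,0],[0,0,0],0]]'
python3 - <<'E'
from h import *
from workcell import arm
f=arm.grab_frame('wrist');pickle.dump(f,open('w2.pkl','wb'));cv2.imwrite('pics/w2.png',f['img'][:,:,::-1])
for z in(.122,.1153):print(proj(f,[.5100,.2243,z]))
E
```

```text
time: 5.75
tool_pos: [0.509, 0.2257, 0.1773]
ee_rot: [180.0, -0.0, 169.5]
contact_force: [0.4, -0.2, -0.7]
width: 0.0007
grip_force: 0.0
[315.81460476 264.23847492]
[315.89368234 260.8873377 ]
```

View pics/w2.png

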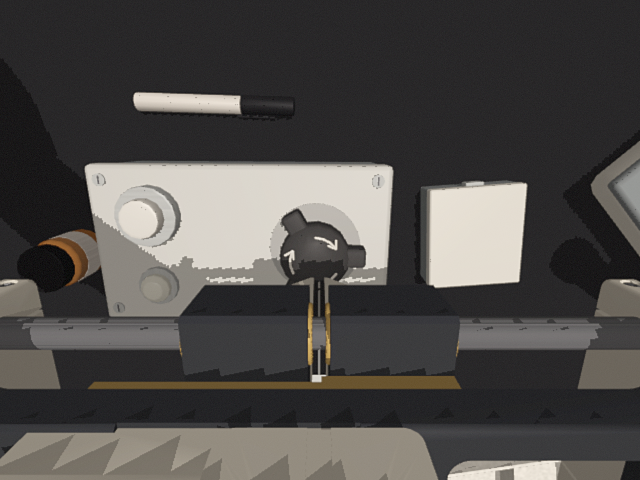

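The head now sits at about (316,255) with its wing still pointing right along box +y. I'll check numerically that it dropped.

Run:
```python
from h import *
from workcell import arm
d=pickle.load(open('f0.pkl','rb'))
for n,(r0,r1,c0,c1) in {'scene':(164,186,402,434)}.items():
    f=arm.grab_frame(n)
    for im in(d[n]['img'],f['img']):
        g=cv2.cvtColor(im,cv2.COLOR_RGB2GRAY)[r0:r1,c0:c1]
        m=g<60
        print(n,m.sum(),np.argwhere(m).mean(0)+[r0,c0]); print('\n'.join(''.join('%4d'%v for v in row[::2]) for row in g))
    print(proj(f,[.51,.2243,.122]),proj(f,[.51,.2243,.1153]))
print(arm.observe()['tool_pos'])
```

```text
scene 100 [165.35 414.39]
  55  56  55  56  56  56  56  56  57  56  56  55  57  56  56  57
  57  57  57  56  57  56  57  57  57  56  56  57  56  56  57  61
  56  58  58  57  57  58  58  57  58  64  57  57  57  63  62  68
  57  56  64  64  58  57 156 118 180 188 225  74  62  67  68  67
  58  59  85  86  67  73 169 133 198 223 251 155  68  68  68  68
  58  65  98  99  84  90  96  97 108 155 215 237  75  68  68  68
  59  79  89  95 118  94  97  98  98  98 117 228  89  76  69  69
 220 113  73  88 172 118  99 100  99  99  94 103  98  91  70  69
 252 134  68  85 164 141 100 103 100  98  94 113  99  96  71  69
 251 200  76  85  94 215 105 109 104  98 150 119  89  84  69  69
 251 246 161  83  90 212 111 114 107 152 181  98  76  71  74  69
 252 251 226  76  88  96 106 109 103 170 155  90  75  71 107  70
 251 251 235  71  85  90  95  98  98 120 118  88  93 165 170  71
 252 250 232  69  78  87  91  94  94  91  87  81 207 242 240  86
 252 231 227  83  72  79  92  94  93  88  83  74 247 252 252 156
 250 161 187  93  71  74  95  96  92  82  75  72 250 251 252 237
 243 136 136 110  72  73 101 101  
[... 1265 characters left out ...]
73  72 116 245  88
 253 236 137  70  73  74  75  76  75 122 105  73 132 219 253 163
 252 168 111  69  72  74  77  78  77  77  75  72 233 252 253 242
 246 142 126  69  70  74  78  78  79  77  75  87 251 253 253 253
 242 158 142  73  71  72  74  77  76  75  75  93 243 253 253 253
 244 216 160  95  70  71  73  72  73  74  73 109 196 252 253 253
 244 239 177 123  87  70  78  76  74  73  73 134 142 251 253 253
 237 239 176 135 130  84  79  78  72  89 108 139 193 250 241 241
 228 239 177 139 150 102  74  75 112 128 137 142 196 231 172 172
[416.74853464 170.64700679] [416.34831197 172.71524278]
[0.50825498 0.22532618 0.17637222]<stdin>:9: RuntimeWarning: Mean of empty slice.
  ret = um.true_divide(
```

The arrow features in the scene view dropped about 2 px, which matches the latched depth. Next I'll turn the tool 90° so the 19 mm pad width lies radially. First I'll check joint 7.

```bash
python3 -c "
from workcell import arm
o=arm.observe();print(o['qpos'],o['time'],o['ee_rot'])"
```

```text
[-23.99955371  20.63537268  -3.28786941 105.81750274   1.43190575
  53.71673436  51.60436538] 5.85 [-1.79923934e+02 -1.05417520e-01  1.69531302e+02]
```

```bash
python3 -m jog '[[[0,0,0],[0,0,-0.1428],0],[[0,0,0],[0,0,-0.1428],0],[[0,0,0],[0,0,-0.1428],0],[[0,0,0],[0,0,-0.1428],0],[[0,0,0],[0,0,-0.1428],0],[[0,0,0],[0,0,-0.1428],0],[[0,0,0],[0,0,-0.1428],0],[[0,0,0],[0,0,-0.1428],0],[[0,0,0],[0,0,-0.1428],0],[[0,0,0],[0,0,-0.1428],0],[[0,0,0],[0,0,-0.1428],0],[[0,0,0],[0,0,0],0]]'
```

```text
time: 7.05
tool_pos: [0.5084, 0.2254, 0.1763]
ee_rot: [179.9, -0.0, -100.4]
contact_force: [-0.0, -0.2, 0.7]
width: 0.0003
grip_force: 0.0
```

```bash
python3 -m jog '[[[-0.0353,0.033,0],[0,0,0],0],[[0,0,0],[0,0,0],0],[[0,0,0.03],[0,0,0],0],[[0,0,0.03],[0,0,0],0],[[0,0,0.015],[0,0,0],0],[[0,0,0.005],[0,0,0],0],[[0,0,0],[0,0,0],0],[[0,0,0],[0,0,0],0]]'
python3 - <<'E'
from h import *
from workcell import arm
f=arm.grab_frame('scene');t=arm.grab_frame('wrist')
a=cv2.resize(f['img'][130:205,360:470],None,fx=5,fy=5,interpolation=2);b=cv2.resize(t['img'],(400,300))
cv2.imwrite('pics/p2.png',np.vstack([a[:300],np.pad(b,((0,0),(0,150),(0,0)))])[:,:,::-1])
E
```

```text
time: 7.85
tool_pos: [0.4838, 0.267, 0.0986]
ee_rot: [-179.9, 0.1, -100.5]
contact_force: [0.0, 1.3, 0.6]
width: 0.0005
grip_force: 0.0
```

View pics/p2.png

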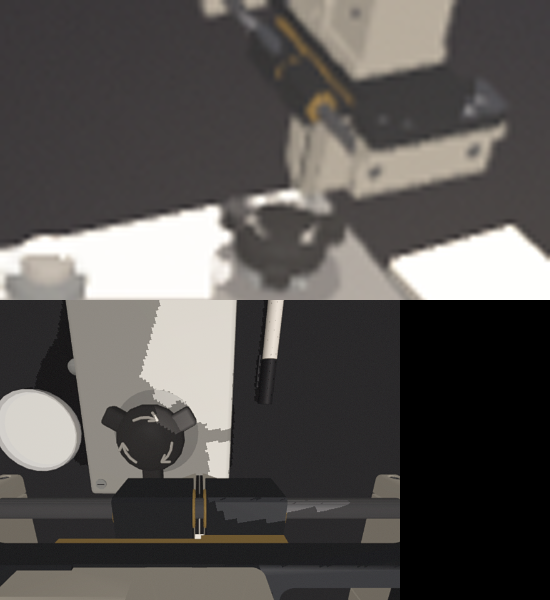

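The finger stands beside the wing on the robot side; in the wrist view the wing is at (152,470) and the finger at (199,480). I'll push along −tool y (box +x).

```bash
python3 -m jog '[[[0,0,0.003],[0,0,0],0],[[0,-0.003,0],[0,0,0],0],[[0,-0.003,0],[0,0,0],0],[[0,-0.003,0],[0,0,0],0],[[0,-0.003,0],[0,0,0],0],[[0,0,0],[0,0,0],0]]'; python3 -m jog '[[[0,-0.003,0],[0,0,0],0],[[0,-0.003,0],[0,0,0],0],[[0,-0.002,0],[0,0,0],0],[[0,0,0],[0,0,0],0]]';python3 -m jog '[[[0,-0.003,0],[0,0,0],0],[[0,-0.002,0],[0,0,0],0],[[0,0,0],[0,0,0],0]]'
```

```text
time: 8.55
tool_pos: [0.4953, 0.2642, 0.0947]
ee_rot: [180.0, 0.0, -100.5]
contact_force: [-0.4, 0.4, 1.2]
width: 0.0005
grip_force: 0.2
time: 8.95
tool_pos: [0.5028, 0.2632, 0.0947]
ee_rot: [180.0, 0.0, -100.5]
contact_force: [-2.3, 1.8, 0.9]
width: 0.0006
grip_force: 1.0
time: 9.25
tool_pos: [0.5084, 0.2621, 0.0951]
ee_rot: [-180.0, 0.0, -100.5]
contact_force: [-1.6, 3.3, 0.7]
width: 0.0006
grip_force: 1.9
```

```bash
python3 -m jog '[[[0,-0.003,0],[0,0,0],0],[[0,-0.002,0],[0,0,0],0],[[0,0,0],[0,0,0],0]]'
python3 - <<'E'
from h import *
from workcell import arm
f=arm.grab_frame('scene');t=arm.grab_frame('wrist')
a=cv2.resize(f['img'][145:205,380:450],None,fx=5,fy=5,interpolation=2);b=cv2.resize(t['img'][60:360,80:480],(400,300))
cv2.imwrite('pics/p3.png',np.hstack([a,b])[:,:,::-1])
E
```

```text
time: 9.55
tool_pos: [0.5127, 0.2606, 0.0946]
ee_rot: [180.0, -0.0, -100.5]
contact_force: [-2.9, 0.8, 1.6]
width: 0.0
grip_force: 1.4
```

View pics/p3.png

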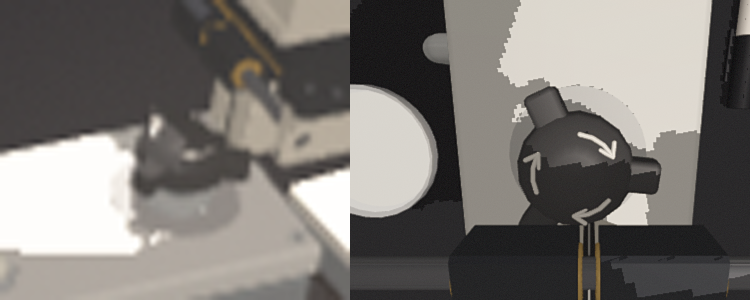

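The wings have turned about 36° clockwise (0.63 rad), past the release point. I'll back away, lift and check the head.

```bash
python3 -m jog '[[[0,0.01,0],[0,0,0],0],[[0,0.012,0],[0,0,0],0],[[0,0.015,0],[0,0,0],0],[[0,0.005,0],[0,0,0],0],[[0,0,-0.03],[0,0,0],0],[[0,0,-0.03],[0,0,0],0],[[0,0,-0.02],[0,0,0],0],[[0,0,0],[0,0,0],0]]'
python3 - <<'E'
from h import *
from workcell import arm
f=arm.grab_frame('scene');t=arm.grab_frame('wrist');d=pickle.load(open('f0.pkl','rb'))['scene']
a=[cv2.resize(x['img'][150:200,390:445],None,fx=6,fy=6,interpolation=2) for x in(d,f)]
b=cv2.resize(t['img'][60:360,80:480],(400,300))
cv2.imwrite('pics/p4.png',np.vstack([np.hstack(a),np.pad(b,((0,0),(0,260),(0,0)))])[:,:,::-1])
E
```

```text
time: 10.45
tool_pos: [0.4731, 0.2698, 0.1779]
ee_rot: [-179.7, 0.2, -100.5]
contact_force: [0.4, 0.2, -0.5]
width: 0.0007
grip_force: 0.0
```

View pics/p4.png

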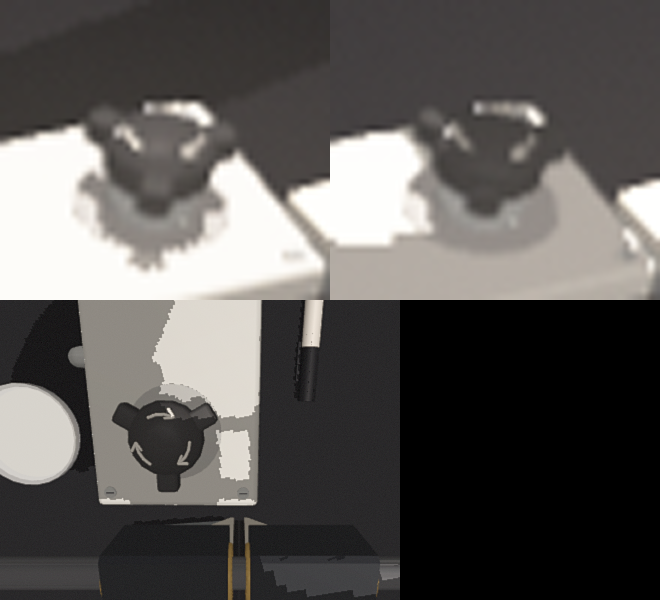

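The head matches its original look: out and turned back, with the wing straight again. Now the start button.

```bash
python3 -m jog '[[[0.04,-0.005,0],[0,0,0],0],[[0.04,-0.005,0],[0,0,0],0],[[0.04,-0.005,0],[0,0,0],0],[[0.0375,-0.0049,0],[0,0,0],0],[[0,0,0],[0,0,0],0],[[0,0,0.03],[0,0,0],0],[[0,0,0.03],[0,0,0],0],[[0,0,0.01],[0,0,0],0],[[0,0,0],[0,0,0],0],[[0,0,0],[0,0,0],0]]'
```

```text
time: 11.55
tool_pos: [0.4623, 0.1107, 0.1049]
ee_rot: [180.0, 0.0, -100.4]
contact_force: [0.3, 0.8, 0.2]
width: 0.0005
grip_force: 0.0
```

```bash
python3 -m jog '[[[0,0,0.003],[0,0,0],0],[[0,0,0.002],[0,0,0],0],[[0,0,0.002],[0,0,0],0],[[0,0,0.002],[0,0,0],0],[[0,0,0.001],[0,0,0],0],[[0,0,0],[0,0,0],0],[[0,0,0],[0,0,0],0]]'; python3 -m jog '[[[0,0,0.001],[0,0,0],0],[[0,0,0.001],[0,0,0],0],[[0,0,0],[0,0,0],0],[[0,0,0],[0,0,0],0]]'
```

```text
time: 12.25
tool_pos: [0.4635, 0.1107, 0.0961]
ee_rot: [-179.9, 0.1, -100.5]
contact_force: [-2.3, 0.5, 12.7]
width: 0.0007
grip_force: 6.5
time: 12.65
tool_pos: [0.4636, 0.1108, 0.0957]
ee_rot: [-179.8, 0.0, -100.5]
contact_force: [-8.7, -0.9, 31.1]
width: 0.0005
grip_force: 15.5
```

The start button bottomed out at z 0.096. I'll release it, lift clear and hand in.

```bash
python3 -m jog '[[[0,0,-0.005],[0,0,0],0],[[0,0,-0.01],[0,0,0],0],[[0,0,-0.03],[0,0,0],0],[[0,0,-0.03],[0,0,0],0],[[0,0,-0.03],[0,0,0],0],[[0,0,0],[0,0,0],0],[[0,0,0],[0,0,0],0],[[0,0,0],[0,0,0],0]]' && python3 -c "
from workcell import arm
print(arm.finish_job())"
```

```text
time: 13.45
tool_pos: [0.4612, 0.1095, 0.1966]
ee_rot: [179.9, -0.1, -100.5]
contact_force: [-0.5, 0.5, -0.6]
width: 0.0006
grip_force: 0.0
the job is handed in; nothing more can be done
None
```

I latched the stop button, twisted it free, pressed and released the start button, and handed the job in at 13.5 s of the 51 s; the hand-in returned no verdict, and I took no pictures after pressing the start button.

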